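Sweep up the tile offcuts and hold the scrap bin open

TASK

Pick up the wooden bench sweep and with it push all four loose ceramic tile offcuts into the dustpan, touching the offcuts only with the sweep, then put the sweep down on the table. After that lift the lid of the scrap bin by its rod handle and hold it open at about 60 degrees so that I can empty the pan into the bin: it shuts itself when let go, so finish while still holding it there. Leave the bottle, the bowl and the paint jar where they are.

Things in the scene. Friction and masses are not known exactly. Their poses are not given: they have to be found in the camera images.
- sweep_center (a point): Centre of the loose bench sweep, 46 mm above its foot; it stands upright. Its handle bar on top is 24 mm thick along its own x, 100 mm long along its y and spans 66 to 92 mm above the foot (bar centre 33 mm above this point). Pinch the bar from above across its thickness (along x).
- sweep: The same bench sweep, about 0.25 kg; origin at the centre of its foot's underside. A wooden block with a dark rubber foot, 30 mm thick (x), 150 mm wide (y), 42 mm high; above it a neck 14 mm thick, 60 mm long, then the handle bar. Either broad face pushes.
- pan: Aluminium dustpan, fixed; origin on the table under its floor's centre. Floor 160 mm (x) by 190 mm (y), 2 mm thick; walls 35 mm high on the +x side and both y sides, 182 mm apart inside; back wall's inner face at x = +76 mm. A black grip sticks out 90 mm behind the back wall.
- pan_mouth (a point): Middle of the dustpan's open front edge, on the table, 80 mm in -x from the pan's origin; a ramp 20 mm long in front of it rises from the table to the 2 mm floor. The offcuts start on the table before it, 40 to 85 mm from it in the pan's -x (centres), within 51 mm to each side.
- tile0_center (a point): Centre of a loose white ceramic tile offcut, 24 by 24 mm and 12 mm thick, 20 g, lying flat on the table.
- tile1_center (a point): Centre of a loose white ceramic tile offcut, 26 by 18 mm and 12 mm thick, 20 g, lying flat on the table.
- tile2_center (a point): Centre of a loose white ceramic tile offcut, 24 by 24 mm and 12 mm thick, 20 g, lying flat on the table.
- tile3_center (a point): Centre of a loose white ceramic tile offcut, 26 by 18 mm and 12 mm thick, 20 g, lying flat on the table.
- bin: Grey steel scrap bin, fixed on the table, origin under its centre: 150 mm (x) by 240 mm (y), 110 mm high, hinge along its +x rim, handle on its -x side.
- lid_handle (a point): Middle of the lid's rod handle: a round steel rod 12 mm in diameter, along the bin's y, 130 mm long between two arms, its centre 51 mm clear of the lid's free edge, so fingers fit on both sides from above. When shut it lies 205 mm from the hinge line towards the bin's -x, 6 mm above the hinge, 117 mm above the table.
- lid_hinge (a point): Middle of the lid's hinge line (along the bin's y), 75 mm in +x from the bin's centre, 111 mm above the table. The lid is 154 by 246 mm, 6 mm thick, 0.35 kg.
- lid (a joint): Lid angle in rad: 0 shut (level, as it starts), grows as the handle rises and swings to the bin's +x about the hinge; 1.05 is 60 degrees; stop at 1.7. A closing spring of 0.25 to 0.36 N m adds to its weight: it needs 2 to 4 N at the handle and falls shut when let go.
- water_bottle: Bystander: blue drinking bottle, 68 mm diameter, 200 mm high, origin at its foot.
- bowl: Bystander: black bowl, 100 mm across, 45 mm high, origin at its foot.
- paint_jar: Bystander: paint jar, 60 mm diameter, 85 mm high, origin at its foot.
There are look-alikes about, which are no part of the job. Leave any blue look-alike of the sweep alone.

How it is judged:
By the outcome, as a careful person would: the job done as asked, in the order asked, and still so for the second after the job is handed in, while the arm keeps its last pose, push and grip.
It also fails if it takes over 58 s, if anything falls off the work surface, if the arm or the gripper's body presses on something with over 40 N, if the wrist force passes 120 N, or if a joint passes its speed limit or range.

ROBOT

A 6-joint arm with a two-finger parallel gripper is mounted at the origin on the work surface. World frame = base frame: x ahead of the robot, y to its left, z up, the work surface at z = 0. Lengths are in m, angles in rad, forces in N, time in s.
With the tool pointing down it reaches from about 0.35 to 0.975 m from the base axis. Payload 17.4 kg.
Tool frame: the origin (TCP) lies at the very end of the fingers, on their centre line; the grasp point (between the pads) lies 19 mm behind it; z points along the fingers, y is the line along which they close (so a half turn about z gives the same grasp; the last joint's range is limited). The gripper opens to 85 mm and grips with 20 to 120 N. Pads are 22 mm wide; open, the fingers measure 114 mm over their backs; the gripper's body (76 mm by 85 mm) begins 54 mm behind the grasp point. The pads swing forward as they close: fully open they stand 13 mm farther back than shut.
Start: joints at [1.225, 0.116, 1.442, -0, 1.584, -0.038], TCP at [0.205, 0.643, 0.231] pointing down, gripper open.
Joint ranges: [-2.83, 2.83], [-0.83, 2.19], [0.07, 2.5], [-1.14, 4.28], [0.01, 3], [-2.97, 2.97]. Speed limits (rad/s): [1.89, 1.89, 2.22, 3.14, 3.14, 3.14].

INTERFACE

Orientations are given as a rotation vector (axis times angle).
In Python, from station import env, eyes, job gives the robot as it stands.
- The arm moves only by the tool servo_tool, never from a script. Its argument "plan" is a list that holds one entry, the list of rows, each a list of 7 numbers: the turn, a rotation vector about the tool's x, y, z in rad, then the shift along the tool's x, y, z in mm, then the finger opening in mm, from 0 to 85.4. A call has 1 to 20 rows; each row shifts and turns the commanded pose from where the row before left it, along the tool's axes as they then stand; what a row does not reach is not made up. A row lasts 1/10 s, in which the tool goes at most 50 mm and 8.59 degrees, less where a joint would pass 70% of its speed; a pose out of reach is approached as far as the arm can. A call is refused whole if a number of a shift passes 50 or a number of a turn 0.15, either way. A call with a gripper value outside its range is refused whole. The fingers move at their own pace and stop on an object; "force" is the grip in N (left out, the last holds). Time passes only in rows, so rows that do not move let the fingers close. It gives the time, the measured TCP pose, the force, the opening and the grip force at its end, in the units of the state.
- env.state(): the state, without advancing time (a new reading comes with each control period).
- eyes.capture(name): name is "scene" or "top" or "wrist"; returns a dict with "image" (384x512x3 uint8, red, green, blue), "intrinsics" (3x3 intrinsics, pixels), "distortion" ([k1, k2, p1, p2, k3] as OpenCV has them; the pictures are not rectified), "R" (3x3) and "t" (3): a world point X has camera coordinates R X + t; the wrist camera has in their place "T_tool_cam" (4x4, takes a point from camera to tool coordinates, whose origin is the TCP and whose axes are the flange's). Camera axes: x right, y down, z forward; pixel columns grow to the right and rows downward; lengths in m; the calibration is good to about 2 mm. A picture is of the moment at which its call begins: read the wrist's pose just before it. There is no depth.
- job.hand_in(): hands the job in; it is judged then, once.
The state is a dict: "t": time; "joints": joint angles; "dq": joint speeds; "joint_torque": joint torques, N m; "position": TCP position; "ee_rot": TCP orientation; "wrist_force": force on the tool from outside, world axes, zero at the start; "moment": the same for the moment, N m; "finger_gap": finger opening in m; "gripper_force": force on a finger pad.
Only numpy, scipy, OpenCV 4.12 (cv2) and the standard library are available. Lean on these libraries where they do the work, as an engineer would, in place of code of your own. Each camera call takes 0.05 s, during which the arm holds its last target. There are 200 camera calls.

## Working session

There is one attempt and no reset: what is moved stays moved. The work goes in short steps, Python scripts to look and compute and a tool call to move; the robot and the scene stay as the last step left them, time stands still between calls to the robot, and variables do not carry over. Pictures are saved under pics/ and viewed, at most 10 in all, crops included, and the job is handed in when it is done.

Besides the shell and the picture viewer there is one more tool, called after "Emit:" in YAML: its name, and indented under it one key for each argument. servo_tool: Moves the arm, as the interface text tells. Its arguments: {"type":"object","properties":{"plan":{"type":"array"},"force":{"type":"number"}},"required":["plan"]}

```bash
ls; mkdir -p pics
python3 - <<'E'
from station import env, eyes, job
import cv2,pickle
d={}
for n in("scene","top"):
    c=eyes.capture(n); d[n]=c; cv2.imwrite(f"pics/{n}0.png",cv2.resize(c["image"][:,:,::-1],(800,600),interpolation=cv2.INTER_CUBIC))
pickle.dump(d,open("c0.pkl","wb"))
s=env.state(); print(s)
for n in d: print(n,d[n]["intrinsics"],d[n]["distortion"],d[n]["R"],d[n]["t"])
E
```

```text
pics
{'t': 0.1, 'joints': array([ 1.22520009e+00,  1.16462762e-01,  1.44223743e+00, -3.15253770e-06,
        1.58400200e+00, -3.77651789e-02]), 'dq': array([ 0.00085981, -0.00185197, -0.00250799, -0.00141668,  0.00012662,
        0.00166214]), 'joint_torque': array([ 2.53503567e-03, -7.33657408e+01, -6.33785534e+01,  6.71410498e-05,
        5.28248798e-03, -4.93903499e-06]), 'position': array([0.20444469, 0.64310183, 0.23059512]), 'ee_rot': array([-4.81601033e-01, -3.10424762e+00,  1.71176692e-03]), 'wrist_force': array([ 0.45901616, -0.47271927,  0.59661636]), 'moment': array([-0.01944978, -0.0268104 ,  0.0342618 ]), 'gripper_force': 0.0, 'finger_gap': 0.08531011199464167}
scene [[400.75081538   0.         257.68070489]
 [  0.         400.75081538 190.89295009]
 [  0.           0.           1.        ]] [-0.02792368  0.          0.          0.          0.        ] [[ 0.15118072  0.98836221 -0.01686817]
 [ 0.68471006 -0.11701102 -0.71936121]
 [-0.7129632   0.09720374 -0.69443136]] [-0.06884588 -0.28023129  1.59825513]
top [[454.53188205   0.         249.56528108]
 [  0.         454.53188205 184.28395278]
 [  0.           0.           1.        ]] [0.04898706 0.         0.         0.         0.        ] [[ 0.0501097  -0.99873441  0.00431249]
 [-0.97457062 -0.04984066 -0.21846743]
 [ 0.21840588  0.00674452 -0.97583471]] [-0.03418104  0.53735007  1.27797865]
```

View pics/scene0.png

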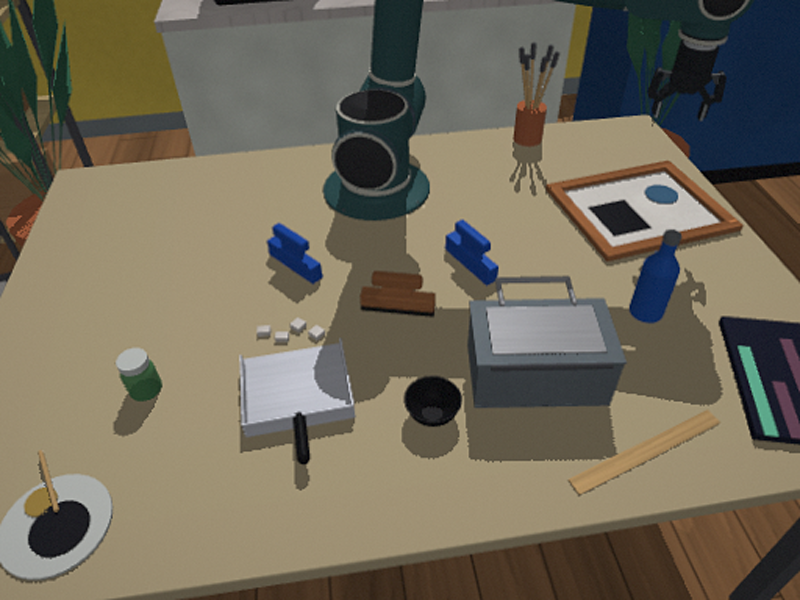

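View pics/top0.png

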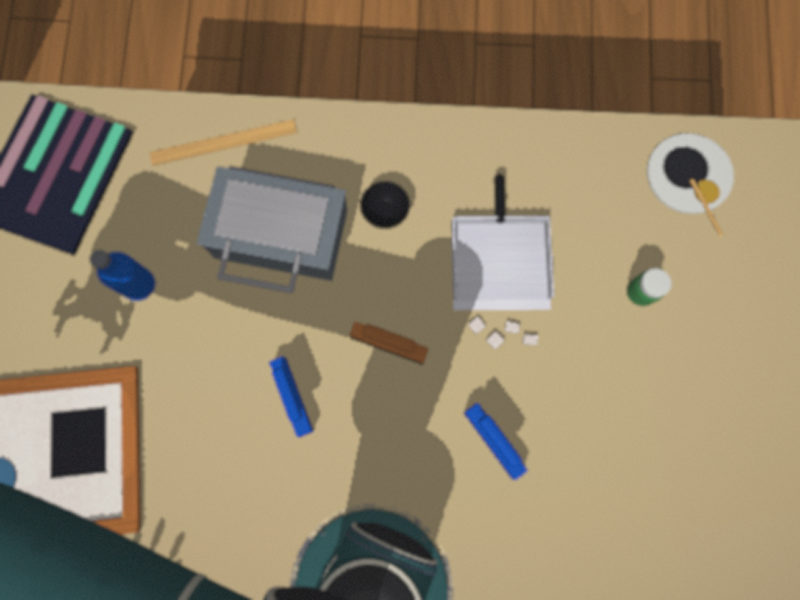

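The scene shows the brown sweep at (398,295), the tiles around (290,332), the pan at (297,388) and the bin at (545,345) with its handle at (537,285). In the top view the sweep is at (388,343), the tiles around (504,332) and the rod handle at (258,285). The two blue ones are look-alikes. I'll enlarge crops for accuracy.

```bash
cat > h.py <<'E'
import numpy as np, cv2, pickle
def ray(c,p):
    u=cv2.undistortPoints(np.array([[p]],float),c["intrinsics"],c["distortion"])[0,0]
    return -c["R"].T@c["t"], c["R"].T@np.array([u[0],u[1],1.])
def plane(c,p,z):
    o,d=ray(c,p); return o+d*(z-o[2])/d[2]
def tri(l):
    A=np.zeros((3,3));b=np.zeros(3)
    for c,p in l:
        o,d=ray(c,p); d=d/np.linalg.norm(d); M=np.eye(3)-np.outer(d,d); A+=M;b+=M@o
    X=np.linalg.solve(A,b)
    return X,[float(np.linalg.norm(np.cross(X-ray(c,p)[0],ray(c,p)[1]/np.linalg.norm(ray(c,p)[1])))) for c,p in l]
def proj(c,X):
    return cv2.projectPoints(np.array([X],float),cv2.Rodrigues(c["R"])[0],c["t"],c["intrinsics"],c["distortion"])[0][0,0]
E
python3 - <<'E'
import pickle,cv2,numpy as np
d=pickle.load(open("c0.pkl","rb"))
# crop origin (x,y) size 100x75, x4
cr=[("scene",(210,160)),("top",(208,190)),("scene",(150,190)),("top",(265,160)),]
P=[cv2.resize(d[n]["image"][y:y+75,x:x+100,::-1],(400,300),interpolation=cv2.INTER_CUBIC) for n,(x,y) in cr]
cv2.imwrite("pics/z1.png",np.vstack([np.hstack(P[:2]),np.hstack(P[2:])]))
cr=[("scene",(300,165)),("top",(120,100)),("scene",(146,205)),("top",(275,125)),]
P=[cv2.resize(d[n]["image"][y:y+75,x:x+100,::-1],(400,300),interpolation=cv2.INTER_CUBIC) for n,(x,y) in cr]
cv2.imwrite("pics/z2.png",np.vstack([np.hstack(P[:2]),np.hstack(P[2:])]))
E
```

```text
(no output)
```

View pics/z1.png

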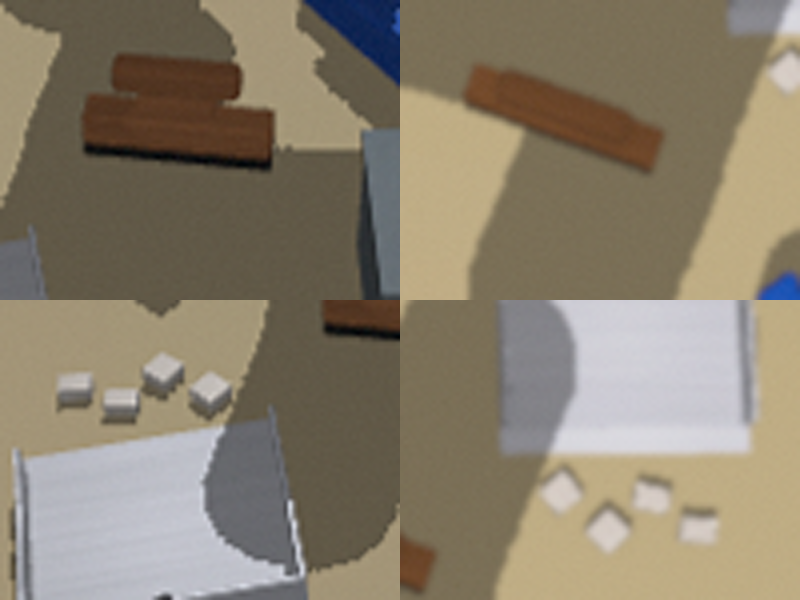

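View pics/z2.png

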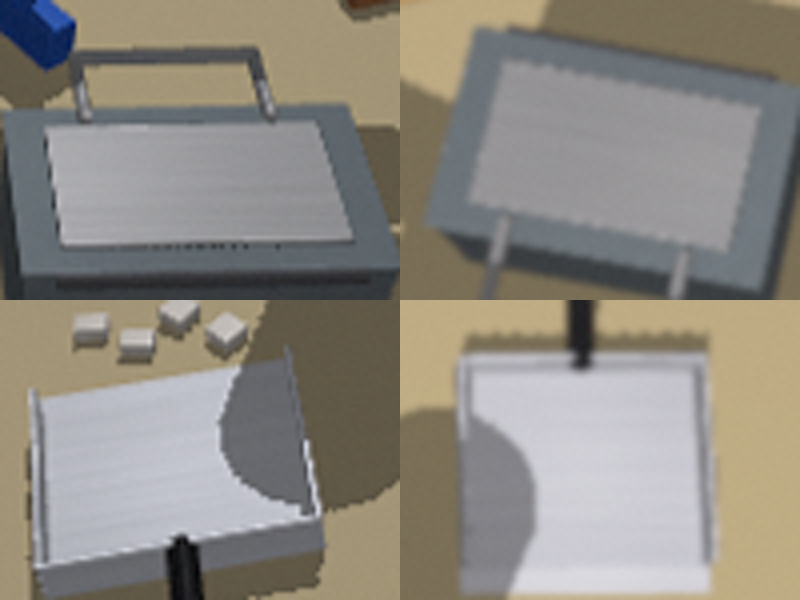

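z1 and z2 show the sweep's bar and foot edges, the four tiles, the pan's mouth and ramp edge, and the rod corners. Next I turn these pixels into positions.

Run:
```python
from h import *
np.set_printoptions(precision=4,suppress=True)
d=pickle.load(open("c0.pkl","rb")); S,T=d["scene"],d["top"]
f=lambda o,p:(o[0]+(p[0]+.5)/4-.5,o[1]+(p[1]+.5)/4-.5)
g=lambda p:((p[0]+.5)*.64-.5,(p[1]+.5)*.64-.5)
print("cams",-S["R"].T@S["t"],-T["R"].T@T["t"])
a=(210,160);b=(208,190)
print("foot front edge",plane(S,f(a,(84,154)),0),plane(S,f(a,(271,169)),0))
for n,p in dict(LT=(74,65),LB=(64,102),RB=(252,172),RT=(263,130)).items(): print("blk",n,plane(T,f(b,p),.042),plane(T,f(b,p),0))
# bar ends, centre of end top
print("bar +y",tri([(S,f(a,(241,66))),(T,f(b,(98,87)))]))
print("bar -y",tri([(S,f(a,(114,60))),(T,f(b,(236,122)))]))
a=(150,190);b=(265,160)
ts=[(75,81),(121,96),(162,65),(210,85)] ; tt=[(301,222),(253,193),(209,225),(160,188)] 
for p,q in zip(ts,tt): print("tile",tri([(S,f(a,p)),(T,f(b,q))]),plane(T,f(b,q),.012))
print("ramp",plane(T,f(b,(350,153)),0),plane(T,f(b,(100,153)),0))
c=(146,205);e=(275,125)
print("pan back wall out top corners",[tri([(S,f(c,p)),(T,f(e,q))]) for p,q in [((40,268),(312,53)),((322,218),(60,53))]])
a=(300,165);b=(120,100)
print("rod",[tri([(S,f(a,p)),(T,g(q))]) for p,q in [((76,54),(293,290)),((256,50),(221,279))]])
print("lid corners",[plane(T,f(b,q),.114) for q in [(75,28),(400,88),(28,218),(365,290)]])
for n,zs,q,z in [("bottle",None,(140,285),0),("bowl",0,(385,204),.045),("jar",0,(655,283),.085)]: print(n,plane(T,g(q),z))
print(plane(S,g((649,315)),0))
```

```text
cams [ 1.3418 -0.1201  0.9071] [ 0.2463 -0.016   1.3646]
foot front edge [ 0.4288 -0.0837  0.    ] [ 0.4704  0.0608 -0.    ]
blk LT [0.4736 0.0589 0.042 ] [0.4808 0.0613 0.    ]
blk LB [0.4458 0.0646 0.042 ] [0.4521 0.0671 0.    ]
blk RB [ 0.4014 -0.0753  0.042 ] [ 0.4063 -0.0772  0.    ]
blk RT [ 0.4325 -0.0821  0.042 ] [ 0.4384 -0.0842  0.    ]
bar +y (array([0.4498, 0.039 , 0.0945]), [0.0009066391745337355, 0.0009066391745336896])
bar -y (array([ 0.4296, -0.0574,  0.0974]), [0.002802138061522162, 0.0028021380615221667])
tile (array([ 0.4669, -0.2792,  0.0196]), [0.0012342994758444427, 0.0012342994758444009]) [ 0.4682 -0.282   0.012 ]
tile (array([ 0.4873, -0.2441,  0.0181]), [0.0006795447247983825, 0.0006795447247983247]) [ 0.4883 -0.2458  0.012 ]
tile (array([ 0.4611, -0.2118,  0.0195]), [0.00034856903271333683, 0.0003485690327133287]) [ 0.4623 -0.2132  0.012 ]
tile (array([ 0.4874, -0.1756,  0.0183]), [0.0003885475870676126, 0.00038854758706757103]) [ 0.4885 -0.1759  0.012 ]
ramp [ 0.5252 -0.3212  0.    ] [ 0.5154 -0.1309  0.    ]
pan back wall out top corners [(array([ 0.7038, -0.3099,  0.0388]), [0.0037750678537844845, 0.0037750678537845197]), (array([ 0.6945, -0.1213,  0.039 ]), [0.0005259161036750812, 0.0005259161036750426])]
rod [(array([0.5129, 0.1693, 0.1221]), [0.003167875465319847, 0.003167875465319913]), (array([0.5275, 0.3006, 0.1188]), [0.0035484989724126345, 0.003548498972412724])]
lid corners [array([0.7414, 0.328 , 0.114 ]), array([0.7081, 0.0889, 0.114 ]), array([0.5962, 0.3467, 0.114 ]), array([0.5559, 0.104 , 0.114 ])]
bottle [0.5332 0.4826 0.    ]
bowl [0.7096 0.0118 0.045 ]
jar [ 0.5674 -0.4932  0.085 ]
[0.5415 0.49   0.    ]
```

```bash
cat >> h.py <<'E'
from scipy.spatial.transform import Rotation as Ro
# tool pointing down; yaw = world angle of tool y. waypoint rows from current measured pose
def plan(s,P,yaw,n):
    R=Ro.from_rotvec(s["ee_rot"]).as_matrix(); p=np.array(s["position"])
    y=np.array([np.cos(yaw),np.sin(yaw),0]);z=np.array([0,0,-1.]);Rt=np.c_[np.cross(y,z),y,z]
    w=Ro.from_matrix(R.T@Rt).as_rotvec(); Pt=np.array(P)
    for i in range(n):
        Rc=R@Ro.from_rotvec(w*i/n).as_matrix()
        print(np.round(w/n,3).tolist()+np.round(Rc.T@(Pt-p)/n*1e3,1).tolist())
E
python3 - <<'E'
from h import *
from station import env
d=pickle.load(open("c0.pkl","rb")); T=d["top"]
g=lambda p:((p[0]+.5)*.64-.5,(p[1]+.5)*.64-.5)
print([plane(T,g(p),.04)[:2] for p in [(470,405),(525,478),(278,358),(310,436)]])
plan(env.state(),[.438,-.008,.18],np.radians(-16.3),16)
E
```

```text
[array([ 0.33023571, -0.16452431]), array([ 0.20627378, -0.26606688]), array([0.39881426, 0.19562069]), array([0.25993406, 0.12523969])]
[-0.0, 0.0, 0.097, -26.2, -34.4, 3.2]
[-0.0, 0.0, 0.097, -29.4, -31.7, 3.2]
[-0.0, 0.0, 0.097, -32.4, -28.7, 3.2]
[-0.0, 0.0, 0.097, -35.0, -25.4, 3.2]
[-0.0, 0.0, 0.097, -37.3, -21.9, 3.2]
[-0.0, 0.0, 0.097, -39.2, -18.2, 3.2]
[-0.0, 0.0, 0.097, -40.8, -14.3, 3.2]
[-0.0, 0.0, 0.097, -42.0, -10.3, 3.2]
[-0.0, 0.0, 0.097, -42.8, -6.2, 3.2]
[-0.0, 0.0, 0.097, -43.2, -2.1, 3.2]
[-0.0, 0.0, 0.097, -43.2, 2.1, 3.2]
[-0.0, 0.0, 0.097, -42.8, 6.3, 3.2]
[-0.0, 0.0, 0.097, -42.0, 10.4, 3.2]
[-0.0, 0.0, 0.097, -40.8, 14.4, 3.2]
[-0.0, 0.0, 0.097, -39.2, 18.2, 3.2]
[-0.0, 0.0, 0.097, -37.3, 21.9, 3.2]
```

Emit:
servo_tool:
  plan:
    - [[0, 0, 0.097, -26, -34, 3, 85], [0, 0, 0.097, -29, -32, 3, 85], [0, 0, 0.097, -32, -29, 3, 85], [0, 0, 0.097, -35, -25, 3, 85], [0, 0, 0.097, -37, -22, 3, 85], [0, 0, 0.097, -39, -18, 3, 85], [0, 0, 0.097, -41, -14, 3, 85], [0, 0, 0.097, -42, -10, 3, 85], [0, 0, 0.097, -43, -6, 3, 85], [0, 0, 0.097, -43, -2, 3, 85], [0, 0, 0.097, -43, 2, 3, 85], [0, 0, 0.097, -43, 6, 3, 85], [0, 0, 0.097, -42, 10, 3, 85], [0, 0, 0.097, -41, 14, 3, 85], [0, 0, 0.097, -39, 18, 3, 85], [0, 0, 0.097, -37, 22, 3, 85], [0, 0, 0, 0, 0, 0, 85], [0, 0, 0, 0, 0, 0, 85]]
  force: 80

```text
t: 1.9
position: [0.4353, -0.0077, 0.1829]
ee_rot: [-2.519, -1.876, 0.001]
wrist_force: [0.4, -0.6, -0.1]
finger_gap: 0.0847
gripper_force: 0.0
```

Run:
```python
from h import *
from station import env,eyes
s=env.state(); c=eyes.capture("wrist"); pickle.dump((s,c),open("w1.pkl","wb"))
R=Ro.from_rotvec(s["ee_rot"]).as_matrix(); print(s["t"],s["position"],np.degrees(np.arctan2(R[1,1],R[0,1])),R[:,2])
M=np.eye(4);M[:3,:3]=R;M[:3,3]=s["position"];C=np.linalg.inv(M@c["T_tool_cam"]);c["R"],c["t"]=C[:3,:3],C[:3,3]
im=c["image"].copy()
# predicted bar top corners at guess pose
y=np.radians(-16.3);ax=np.array([np.cos(y),np.sin(y)]);ay=np.array([-ax[1],ax[0]])
for z,hx,hy,col in((.092,.012,.05,(0,255,0)),(.042,.015,.075,(255,255,0))):
    q=np.array([proj(c,np.r_[np.array([.438,-.008])+a*hx*ax+b*hy*ay,z]) for a,b in((1,1),(1,-1),(-1,-1),(-1,1))]); print(q.round(0).tolist()); cv2.polylines(im,[q.round().astype(int)],True,col,1)
cv2.imwrite("pics/w1.png",cv2.resize(im[:,:,::-1],(800,600),interpolation=cv2.INTER_CUBIC))
plan(s,[.438,-.008,.062],np.radians(-16.3),6)
```

```text
1.9 [ 0.43530239 -0.00768305  0.18290995] -16.650623014405156 [-9.31374032e-04  2.53822599e-04 -9.99999534e-01]
[[270.0, 134.0], [268.0, 240.0], [243.0, 240.0], [241.0, 134.0]]
[[270.0, 102.0], [269.0, 238.0], [243.0, 238.0], [240.0, 102.0]]
[-0.0, 0.0, -0.001, 0.1, 0.5, 20.2]
[-0.0, 0.0, -0.001, 0.1, 0.5, 20.2]
[-0.0, 0.0, -0.001, 0.1, 0.5, 20.2]
[-0.0, 0.0, -0.001, 0.1, 0.5, 20.2]
[-0.0, 0.0, -0.001, 0.1, 0.5, 20.2]
[-0.0, 0.0, -0.001, 0.1, 0.4, 20.2]
```

View pics/w1.png

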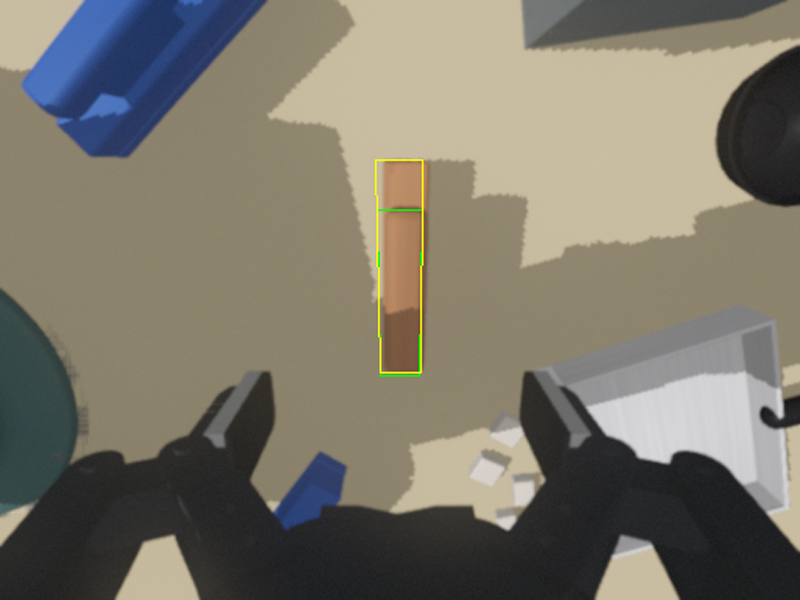

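The overlay matches the sweep: bar at (403,290), about 1 mm to the right. Tiles are near (500,470). I'll descend and grip.

Emit:
servo_tool:
  plan:
    - [[0, 0, -0.003, 0, 1.3, 20, 85], [0, 0, -0.003, 0, 1, 20, 85], [0, 0, 0, 0, 1, 20, 85], [0, 0, 0, 0, 0.5, 20, 85], [0, 0, 0, 0, 0.5, 20, 85], [0, 0, 0, 0, 0, 20, 85], [0, 0, 0, 0, 0, 0, 85]]
  force: 80

```text
t: 2.65
position: [0.4381, -0.0069, 0.0611]
ee_rot: [-2.508, -1.888, 0.004]
wrist_force: [-0.1, 0.5, -0.6]
finger_gap: 0.0849
gripper_force: 0.0
```

Emit:
servo_tool:
  plan:
    - [[0, 0, 0, 0, 0, 0, 18], [0, 0, 0, 0, 0, 0, 18], [0, 0, 0, 0, 0, 0, 18], [0, 0, 0, 0, 0, 0, 18], [0, 0, 0, 0, 0, 0, 18], [0, 0, 0, 0, 0, 0, 18], [0, 0, 0, 0, 0, 0, 18], [0, 0, 0, 0, 0, 0, 18]]
  force: 80

```text
t: 3.45
position: [0.4401, -0.0083, 0.0642]
ee_rot: [2.512, 1.885, 0.002]
wrist_force: [1.1, 0.4, 5.7]
finger_gap: 0.0224
gripper_force: 79.5
```

Run:
```python
from h import *
from station import env
s=env.state(); R=Ro.from_rotvec(s["ee_rot"]).as_matrix(); print(s["position"],np.degrees(np.arctan2(R[1,1],R[0,1])),R[:,2])
s["position"]=s["position"]+[0,0,.06]
plan(s,[.412,-.2316,.13],np.radians(2.95),8)
```

```text
[ 0.44012698 -0.0082896   0.06422668] -16.21987526061208 [ 1.63572127e-03  3.17570331e-05 -9.99998662e-01]
[0.0, -0.0, -0.042, -27.8, 4.4, -0.7]
[0.0, -0.0, -0.042, -27.9, 3.3, -0.7]
[0.0, -0.0, -0.042, -28.1, 2.1, -0.7]
[0.0, -0.0, -0.042, -28.1, 0.9, -0.7]
[0.0, -0.0, -0.042, -28.1, -0.3, -0.7]
[0.0, -0.0, -0.042, -28.1, -1.4, -0.7]
[0.0, -0.0, -0.042, -28.0, -2.6, -0.7]
[0.0, -0.0, -0.042, -27.9, -3.8, -0.7]
```

Emit:
servo_tool:
  plan:
    - [[0, 0, 0, 0, 0, -15, 18], [0, 0, 0, 0, 0, -25, 18], [0, 0, 0, 0, 0, -20, 18], [0, 0, -0.042, -28, 4.4, 0, 18], [0, 0, -0.042, -28, 3.3, 0, 18], [0, 0, -0.042, -28, 2.1, 0, 18], [0, 0, -0.042, -28, 0.9, 0, 18], [0, 0, -0.042, -28, -0.3, 0, 18], [0, 0, -0.042, -28, -1.4, 0, 18], [0, 0, -0.042, -28, -2.6, 0, 18], [0, 0, -0.042, -28, -3.8, 0, 18], [0, 0, 0, 0, 0, 0, 18], [0, 0, 0, 0, 0, 0, 18], [0, 0, 0, 0, 0, 0, 18]]

```text
t: 4.85
position: [0.4116, -0.231, 0.1236]
ee_rot: [-2.162, -2.279, -0.0]
wrist_force: [-0.3, -0.5, -3.3]
finger_gap: 0.0226
gripper_force: 78.9
```

Run:
```python
from h import *
from station import env,eyes
s=env.state(); R=Ro.from_rotvec(s["ee_rot"]).as_matrix(); print(s["t"],s["position"],np.degrees(np.arctan2(R[1,1],R[0,1])),R[:,2],s["finger_gap"],s["gripper_force"],s["wrist_force"])
c=eyes.capture("wrist")
M=np.eye(4);M[:3,:3]=R;M[:3,3]=s["position"];C=np.linalg.inv(M@c["T_tool_cam"]);c["R"],c["t"]=C[:3,:3],C[:3,3]
im=c["image"].copy()
m=np.array([.540,-.225]);ax=np.array([.9987,.0514]);ay=np.array([-.0514,.9987])
q=np.array([proj(c,np.r_[m+a*ax+b*ay,0.0]) for a,b in((-.02,.095),(-.02,-.095),(.16,-.095),(.16,.095))]);cv2.polylines(im,[q.round().astype(int)],True,(0,255,0),1)
q=np.array([proj(c,np.r_[s["position"][:2]+a*ax+b*ay,s["position"][2]-.062+.042]) for a,b in((.015,.075),(.015,-.075),(-.015,-.075),(-.015,.075))]);cv2.polylines(im,[q.round().astype(int)],True,(255,255,0),1)
t=eyes.capture("scene")["image"][130:280,110:310]
cv2.imwrite("pics/w2.png",np.hstack([cv2.resize(im[:,:,::-1],None,fx=.78,fy=.78),cv2.resize(t[:,:,::-1],(400,300))]))
```

```text
4.85 [ 0.41158868 -0.23102533  0.12359461] 3.0244956758729264 [-5.11894577e-05  2.10660324e-04 -9.99999977e-01] 0.022552566959703816 78.85187029838562 [-0.29761056 -0.46632593 -3.28101243]
```

View pics/w2.png

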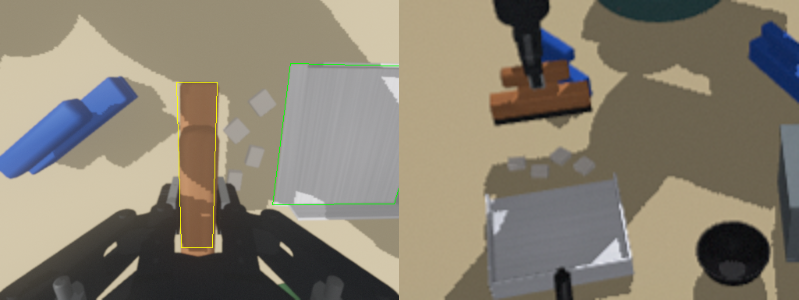

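Emit:
servo_tool:
  plan:
    - [[0, 0, 0, 0, -5, 0, 18], [0, 0, 0, 0, 0, 15, 18], [0, 0, 0, 0, 0, 20, 18], [0, 0, 0, 0, 0, 15, 18], [0, 0, 0, 0, 0, 5, 18], [0, 0, 0, 0, 0, 0, 18], [0, 0, 0, 0, 0, 0, 18], [0, 0, 0, 0, 5, 0, 18], [0, 0, 0, 0, 8, 0, 18], [0, 0, 0, 0, 10, 0, 18], [0, 0, 0, 0, 10, 0, 18], [0, 0, 0, 0, 10, 0, 18], [0, 0, 0, 0, 10, 0, 18], [0, 0, 0, 0, 10, 0, 18], [0, 0, 0, 0, 10, 0, 18], [0, 0, 0, 0, 10, 0, 18], [0, 0, 0, 0, 5, 0, 18], [0, 0, 0, 0, 0, 0, 18]]

```text
t: 6.75
position: [0.495, -0.227, 0.0682]
ee_rot: [-2.161, -2.28, -0.0]
wrist_force: [-0.1, 0.0, -4.4]
finger_gap: 0.0224
gripper_force: 78.8
```

Emit:
servo_tool:
  plan:
    - [[0, 0, 0, 0, 5, 0, 18], [0, 0, 0, 0, 8, 0, 18], [0, 0, 0, 0, 10, 0, 18], [0, 0, 0, 0, 10, 0, 18], [0, 0, 0, 0, 10, 0, 18], [0, 0, 0, 0, 10, 0, 18], [0, 0, 0, 0, 10, 0, 18], [0, 0, 0, 0, 10, 0, 18], [0, 0, 0, 0, 5, 0, 18], [0, 0, 0, 0, 2, 0, 18], [0, 0, 0, 0, 0, 0, 18]]

```text
t: 7.85
position: [0.5745, -0.2229, 0.0682]
ee_rot: [-2.162, -2.28, 0.0]
wrist_force: [-0.5, -0.1, -2.5]
finger_gap: 0.0226
gripper_force: 78.9
```

Run:
```python
from h import *
from station import env,eyes
s=env.state(); print(s["t"],s["position"],s["wrist_force"])
w=eyes.capture("wrist")["image"]
t=eyes.capture("scene")["image"][170:320,130:330]
cv2.imwrite("pics/w3.png",np.hstack([cv2.resize(w[:,:,::-1],(400,300)),cv2.resize(t[:,:,::-1],(400,300))]))
```

```text
7.85 [ 0.57448134 -0.22287673  0.06819985] [-0.53740951 -0.14882893 -2.52554891]
```

View pics/w3.png

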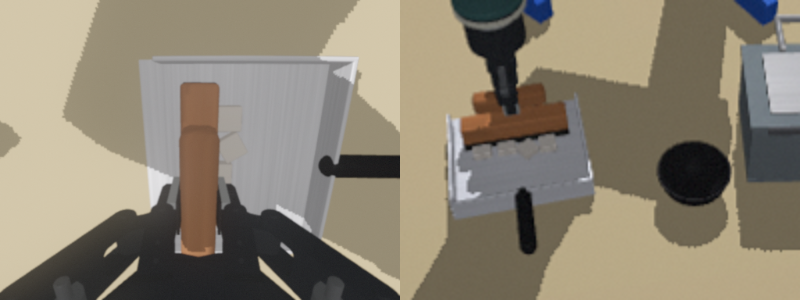

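All four tiles lie in the pan ahead of the sweep (wrist view around (228,140)). I'll withdraw, set the sweep down and release it.

Emit:
servo_tool:
  plan:
    - [[0, 0, 0, 0, -5, 0, 18], [0, 0, 0, 0, -15, 0, 18], [0, 0, 0, 0, -20, 0, 18], [0, 0, 0, 0, -25, 0, 18], [0, 0, 0, 0, -25, 0, 18], [0, 0, 0, 0, -25, 0, 18], [0, 0, 0, 0, -25, 0, 18], [0, 0, 0, 0, -15, 0, 18], [0, 0, 0, 0, -5, 0, 18], [0, 0, 0, 0, 0, 2.5, 18], [0, 0, 0, 0, 0, 2, 18], [0, 0, 0, 0, 0, 0, 18], [0, 0, 0, 0, 0, 0, 18]]

```text
t: 9.25
position: [0.4154, -0.2315, 0.0642]
ee_rot: [2.161, 2.279, 0.0]
wrist_force: [0.6, -0.2, 4.4]
finger_gap: 0.0228
gripper_force: 80.0
```

Emit:
servo_tool:
  plan:
    - [[0, 0, 0, 0, 0, 0, 30], [0, 0, 0, 0, 0, 0, 40], [0, 0, 0, 0, 0, 0, 50], [0, 0, 0, 0, 0, 0, 50], [0, 0, 0, 0, 0, 0, 50], [0, 0, 0, 0, 0, -10, 50], [0, 0, 0, 0, 0, -25, 50], [0, 0, 0, 0, 0, -40, 50], [0, 0, 0, 0, 0, -40, 50], [0, 0, 0, 0, 0, -40, 50], [0, 0, 0, 0, 0, -25, 50], [0, 0, 0, 0, 0, 0, 50]]

```text
t: 10.45
position: [0.4153, -0.2319, 0.2486]
ee_rot: [2.158, 2.275, 0.002]
wrist_force: [-0.1, -0.5, 0.1]
finger_gap: 0.05
gripper_force: 0.0
```

Run:
```python
from h import *
from station import env
s=env.state(); print(s["t"],s["position"],s["finger_gap"],s["wrist_force"])
# view pose over the handle, then above
plan(s,[.515,.235,.24],np.radians(-8.5),13)
```

```text
10.45 [ 0.41534172 -0.23185373  0.24859927] 0.04999036730310171 [-0.10082648 -0.50490097  0.11854033]
[0.0, 0.0, 0.015, 35.5, 9.6, 0.6]
[0.0, 0.0, 0.015, 35.6, 9.0, 0.6]
[0.0, 0.0, 0.015, 35.7, 8.5, 0.6]
[0.0, 0.0, 0.015, 35.9, 7.9, 0.6]
[0.0, 0.0, 0.015, 36.0, 7.3, 0.6]
[0.0, 0.0, 0.015, 36.1, 6.8, 0.6]
[0.0, 0.0, 0.015, 36.2, 6.2, 0.6]
[0.0, 0.0, 0.015, 36.3, 5.7, 0.6]
[0.0, 0.0, 0.015, 36.4, 5.1, 0.6]
[0.0, 0.0, 0.015, 36.4, 4.5, 0.6]
[0.0, 0.0, 0.015, 36.5, 4.0, 0.6]
[0.0, 0.0, 0.015, 36.6, 3.4, 0.6]
[0.0, 0.0, 0.015, 36.6, 2.8, 0.7]
```

Emit:
servo_tool:
  plan:
    - [[0, 0, 0.015, 35.5, 9.6, 0.6, 50], [0, 0, 0.015, 35.6, 9, 0.6, 50], [0, 0, 0.015, 35.7, 8.5, 0.6, 50], [0, 0, 0.015, 36, 8, 0.6, 50], [0, 0, 0.015, 36, 7.3, 0.6, 50], [0, 0, 0.015, 36, 6.8, 0.6, 50], [0, 0, 0.015, 36, 6.2, 0.6, 50], [0, 0, 0.015, 36, 5.7, 0.6, 50], [0, 0, 0.015, 36.4, 5.1, 0.6, 50], [0, 0, 0.015, 36.4, 4.5, 0.6, 50], [0, 0, 0.015, 36.5, 4, 0.6, 50], [0, 0, 0.015, 36.6, 3.4, 0.6, 50], [0, 0, 0.015, 36.6, 3, 0.6, 50], [0, 0, 0, 0, 0, 0, 50], [0, 0, 0, 0, 0, 0, 50]]

```text
t: 11.95
position: [0.5128, 0.2357, 0.2354]
ee_rot: [-2.372, -2.06, 0.002]
wrist_force: [0.5, 0.5, -0.4]
finger_gap: 0.0498
gripper_force: 0.0
```

Run:
```python
from h import *
from station import env,eyes
s=env.state(); c=eyes.capture("wrist"); sc=eyes.capture("scene"); tp=eyes.capture("top")
R=Ro.from_rotvec(s["ee_rot"]).as_matrix(); print(s["t"],s["position"],np.degrees(np.arctan2(R[1,1],R[0,1])),R[:,2])
M=np.eye(4);M[:3,:3]=R;M[:3,3]=s["position"];C=np.linalg.inv(M@c["T_tool_cam"]);c["R"],c["t"]=C[:3,:3],C[:3,3]
pickle.dump((s,c),open("w4.pkl","wb"))
im=c["image"].copy()
y=np.radians(-8.5);ax=np.array([np.cos(y),np.sin(y)]);ay=np.array([-ax[1],ax[0]]);h=np.array([.520,.235])
for z,x0,x1,hy,col in((.117,-.006,.006,.065,(0,255,0)),(.114,.051,.205,.123,(255,255,0))):
    q=np.array([proj(c,np.r_[h+a*ax+b*hy*ay,z]) for a,b in((x0,1),(x0,-1),(x1,-1),(x1,1))]); print(q.round(0).tolist()); cv2.polylines(im,[q.round().astype(int)],True,col,1)
cv2.imwrite("pics/w4.png",np.vstack([cv2.resize(im[:,:,::-1],(560,420),interpolation=cv2.INTER_CUBIC),np.hstack([cv2.resize(sc["image"][190:290,140:290,::-1],(280,180)),cv2.resize(tp["image"][120:240,265:385,::-1],(280,180))])]))
```

```text
11.95 [0.51284407 0.23566199 0.23540962] -8.055570753581305 [-1.14151992e-03 -6.51980823e-04 -9.99999136e-01]
[[255.0, 114.0], [253.0, 240.0], [265.0, 240.0], [268.0, 114.0]]
[[320.0, 46.0], [303.0, 284.0], [435.0, 284.0], [492.0, 50.0]]
```

View pics/w4.png

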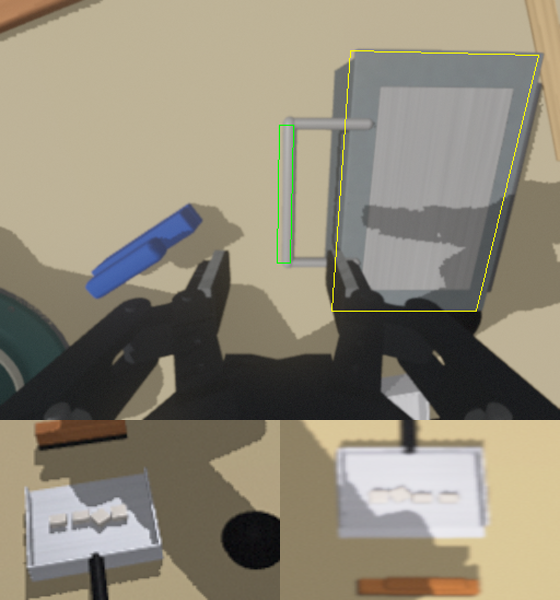

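Tiles are all inside the pan and the sweep stands on the table. The rod runs at column about 288 (rows 119–265), roughly 3 mm to the +x side of the prediction. I'll check its height and plan the grasp and arc.

Run:
```python
from h import *
s,c=pickle.load(open("w4.pkl","rb")); d=pickle.load(open("c0.pkl","rb"));S=d["scene"]
w=lambda p:((p[0]+.5)*512/560-.5,(p[1]+.5)*384/420-.5)
f=lambda o,p:(o[0]+(p[0]+.5)/4-.5,o[1]+(p[1]+.5)/4-.5)
for p,q in [((289.5,124),(256,51)),((288,262),(76,54))]: print(tri([(c,w(p)),(S,f((300,165),q))]),plane(c,w(p),.117))
X=plane(c,w((288.7,193)),.117);print(X)
plan(s,[X[0],X[1],.098],np.radians(-8.5),6)
# arc: commanded increments (tool y = bin x, tool z = down), 20 steps to 60 deg
th=np.radians(np.linspace(0,60,25)); a0=np.arctan2(6,205); r=np.hypot(205,6)
print(np.c_[np.diff(-r*np.cos(th+a0)),-np.diff(r*np.sin(th+a0))].round(1).tolist())
```

```text
(array([0.53318396, 0.30046131, 0.12396282]), [0.0009669748649501346, 0.0009669748649503771]) [0.53292391 0.29924306 0.117     ]
(array([0.51449321, 0.17293749, 0.12269076]), [0.0010151722328607601, 0.0010151722328607862]) [0.51491224 0.17074408 0.117     ]
[0.52450891 0.23963723 0.117     ]
[-0.0, 0.0, 0.001, 0.9, 1.9, 22.9]
[-0.0, 0.0, 0.001, 0.9, 1.9, 22.9]
[-0.0, 0.0, 0.001, 0.9, 1.8, 22.9]
[-0.0, 0.0, 0.001, 0.9, 1.8, 22.9]
[-0.0, 0.0, 0.001, 0.9, 1.8, 22.9]
[-0.0, 0.0, 0.001, 0.9, 1.8, 22.9]
[[0.5, -8.9], [0.8, -8.9], [1.2, -8.9], [1.6, -8.8], [2.0, -8.7], [2.4, -8.6], [2.8, -8.5], [3.1, -8.4], [3.5, -8.2], [3.8, -8.1], [4.2, -7.9], [4.5, -7.7], [4.9, -7.5], [5.2, -7.3], [5.5, -7.1], [5.8, -6.8], [6.1, -6.6], [6.4, -6.3], [6.6, -6.0], [6.9, -5.7], [7.1, -5.4], [7.4, -5.1], [7.6, -4.8], [7.8, -4.4]]
```

Emit:
servo_tool:
  plan:
    - [[0, 0, 0, 3, 8, 0, 45], [0, 0, 0, 0, 3, 20, 45], [0, 0, 0, 0, 0, 25, 45], [0, 0, 0, 0, 0, 25, 45], [0, 0, 0, 0, 0, 25, 45], [0, 0, 0, 0, 0, 25, 45], [0, 0, 0, 0, 0, 17, 45], [0, 0, 0, 0, 0, 0, 45]]

```text
t: 12.9
position: [0.5239, 0.236, 0.0968]
ee_rot: [-2.373, -2.057, 0.005]
wrist_force: [-0.5, -0.1, -0.6]
finger_gap: 0.0449
gripper_force: 0.0
```

Emit:
servo_tool:
  plan:
    - [[0, 0, 0, 0, 0, 0, 30], [0, 0, 0, 0, 0, 0, 20], [0, 0, 0, 0, 0, 0, 6], [0, 0, 0, 0, 0, 0, 6], [0, 0, 0, 0, 0, 0, 6], [0, 0, 0, 0, 0, 0, 6], [0, 0, 0, 0, 0, 0, 6], [0, 0, 0, 0, 0, 0, 6]]
  force: 50

```text
t: 13.7
position: [0.5231, 0.2372, 0.0998]
ee_rot: [-2.371, -2.057, 0.003]
wrist_force: [-17.6, 1.9, 5.7]
finger_gap: 0.0101
gripper_force: 48.9
```

Emit:
servo_tool:
  plan:
    - [[0, 0, 0, 0, -1, 0, 6], [0, 0, 0, 0, 0.5, -8.9, 6], [0, 0, 0, 0, 0.8, -8.9, 6], [0, 0, 0, 0, 1.2, -8.9, 6], [0, 0, 0, 0, 1.6, -8.8, 6], [0, 0, 0, 0, 2, -8.7, 6], [0, 0, 0, 0, 2.4, -8.6, 6], [0, 0, 0, 0, 0, 0, 6]]

```text
t: 14.5
position: [0.531, 0.2361, 0.1536]
ee_rot: [-2.372, -2.058, 0.002]
wrist_force: [-15.8, 2.4, 1.3]
finger_gap: 0.01
gripper_force: 48.9
```

Emit:
servo_tool:
  plan:
    - [[0, 0, 0, 0, -1, 0, 6], [0, 0, 0, 0, 2.8, -8.5, 6], [0, 0, 0, 0, 3.1, -8.4, 6], [0, 0, 0, 0, 3.5, -8.2, 6], [0, 0, 0, 0, 3.8, -8.1, 6], [0, 0, 0, 0, 4.2, -7.9, 6], [0, 0, 0, 0, 4.5, -7.7, 6], [0, 0, 0, 0, 0, 0, 6]]

```text
t: 15.3
position: [0.5518, 0.2331, 0.2031]
ee_rot: [-2.372, -2.058, 0.001]
wrist_force: [-19.3, 1.2, 7.1]
finger_gap: 0.0101
gripper_force: 49.4
```

Emit:
servo_tool:
  plan:
    - [[0, 0, 0, 0, 4.9, -7.5, 6], [0, 0, 0, 0, 5.2, -7.3, 6], [0, 0, 0, 0, 5.5, -7.1, 6], [0, 0, 0, 0, 5.8, -6.8, 6], [0, 0, 0, 0, 6.1, -6.6, 6], [0, 0, 0, 0, 6.4, -6.3, 6], [0, 0, 0, 0, 0, 0, 6]]

```text
t: 16.0
position: [0.5852, 0.2284, 0.2467]
ee_rot: [-2.372, -2.058, -0.001]
wrist_force: [-28.1, -0.5, 23.0]
finger_gap: 0.0096
gripper_force: 50.3
```

Emit:
servo_tool:
  plan:
    - [[0, 0, 0, 0, -1.5, -1.5, 6], [0, 0, 0, 0, 0, 0, 6], [0, 0, 0, 0, 0, 0, 6]]

```text
t: 16.3
position: [0.5839, 0.2285, 0.2458]
ee_rot: [-2.372, -2.058, -0.0]
wrist_force: [-12.0, 1.4, 7.3]
finger_gap: 0.0101
gripper_force: 50.0
```

Good: the force fell. I'll go on to 60°.

Emit:
servo_tool:
  plan:
    - [[0, 0, 0, 0, 6, -6.3, 6], [0, 0, 0, 0, 6.5, -6, 6], [0, 0, 0, 0, 6.8, -5.7, 6], [0, 0, 0, 0, 7, -5.4, 6], [0, 0, 0, 0, 0, 0, 6], [0, 0, 0, 0, 0, 0, 6]]

```text
t: 16.9
position: [0.6103, 0.2247, 0.2688]
ee_rot: [-2.373, -2.058, -0.001]
wrist_force: [-9.0, 1.1, 6.3]
finger_gap: 0.0098
gripper_force: 50.0
```

Run:
```python
from h import *
from station import env
s=env.state();p=np.array(s["position"]);ax=np.array([np.cos(np.radians(-8.2)),np.sin(np.radians(-8.2))])
print(p,s["wrist_force"])
hg=np.array([.5236,.2368])+.205*ax
x=(p[:2]-hg)@ax; z=p[2]+.0172-.111
print(x,z,np.hypot(x,z),np.degrees(np.arctan2(z,-x)-np.arctan2(6,205)))
```

```text
[0.61033123 0.22467051 0.26881932] [-8.97386874  1.13309465  6.28733476]
-0.11742547861543876 0.1750193205498854 0.21076172706117305 54.464736175303386
```

Emit:
servo_tool:
  plan:
    - [[0, 0, 0, 0, 6, -4.5, 6], [0, 0, 0, 0, 6, -4, 6], [0, 0, 0, 0, 4, -2, 6], [0, 0, 0, 0, 0, 0, 6], [0, 0, 0, 0, 0, 0, 6]]

```text
t: 17.4
position: [0.6263, 0.2224, 0.2795]
ee_rot: [2.373, 2.058, 0.002]
wrist_force: [-7.5, 1.0, 7.2]
finger_gap: 0.0102
gripper_force: 49.3
```

Run:
```python
from h import *
from station import env,eyes
s=env.state();p=np.array(s["position"]);y=np.radians(-8.2);ax=np.array([np.cos(y),np.sin(y)]);ay=np.array([-ax[1],ax[0]])
print(p,s["wrist_force"],s["finger_gap"])
hg=np.array([.5236,.2368])+.205*ax
x=(p[:2]-hg)@ax; z=p[2]+.0172-.111
print(x,z,np.hypot(x,z),np.degrees(np.arctan2(z,-x)-np.arctan2(6,205)))
c=eyes.capture("scene"); t=eyes.capture("top"); I=[]
for c,sl in((c,(60,300)),(t,(90,70))):
    im=c["image"].copy()
    im=cv2.resize(im,None,fx=3,fy=3,interpolation=cv2.INTER_CUBIC)
    for th,col in((50,(255,0,0)),(60,(0,255,0)),(70,(0,0,255))):
        a=np.radians(th); q=[]
        # underside.. use mid-plane +3 mm: lid rectangle (51..205 from rod end)
        for d,b in((0,.123),(.154,.123),(.154,-.123),(0,-.123)):
            q.append(proj(c,np.r_[hg-ax*(d*np.cos(a))+b*ay,.111+d*np.sin(a)])*3)
        cv2.polylines(im,[np.round(q).astype(int)],True,col,1)
    r,cc=sl; I.append(im[r*3:r*3+450,cc*3:cc*3+400,::-1])
cv2.imwrite("pics/w5.png",np.hstack(I))
```

```text
[0.62625177 0.22236782 0.2795134 ] [-7.53690586  0.99008395  7.24378337] 0.010153102199067067
-0.10133926831863499 0.1857133969179603 0.2115634966107437 59.70330912241522
```

View pics/w5.png

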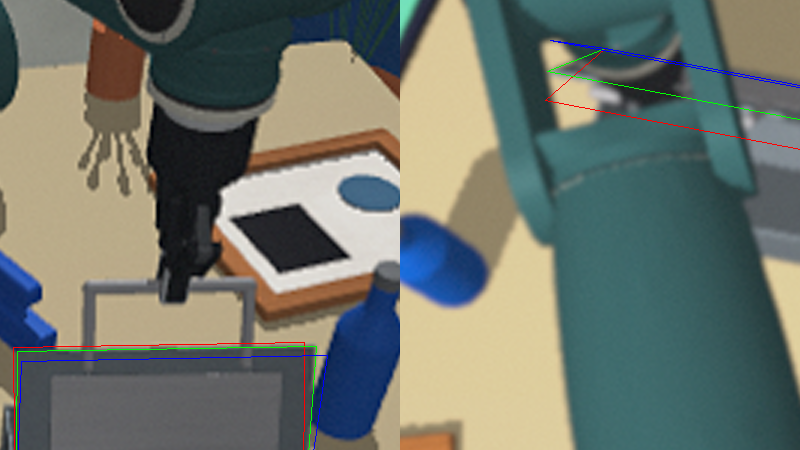

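The lid's edge lies on the green 60° outline (corner (315,347)), with the rod held in the fingers at (175,288). I'll hand in.

```bash
python3 -c "
from station import job
print(job.hand_in())"
```

```text
the job is handed in; nothing more can be done
None
```

All four offcuts are in the dustpan and the sweep is standing on the table; I handed in at about 17.5 s of the 58 s with the gripper still holding the scrap bin lid open at about 60 degrees (the verdict was not shown).

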